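# Fetch the lacquered pot from under the drying rack with the reacher

### The arm

A 6-joint arm with a two-finger parallel gripper is mounted at the origin on the work surface. World frame = base frame: x ahead of the robot, y to its left, z up, the work surface at z = 0. Lengths are in m, angles in degrees, forces in N, time in s.
With the tool pointing down it reaches from about 0.375 to 0.9 m from the base axis. Payload 3.1 kg.
Tool frame: the origin (TCP) lies at the very end of the fingers, on their centre line; the grasp point (between the pads) lies 19 mm behind it; z points along the fingers, y is the direction in which the jaws open and shut (so a half turn about z gives the same grasp; the last joint's range is limited). The gripper opens to 87 mm and grips with 3 to 60 N. Pads are 19 mm wide; open, the fingers measure 117 mm over their backs; the gripper's body (75 mm by 190 mm) begins 51 mm behind the grasp point.
Start: joints at [56.694, 30.224, 82.088, -0, 67.689, -10.227], TCP at [0.245, 0.575, 0.223] pointing down, gripper open.
Joint ranges: [-176.69, 176.69], [-43.24, 126.21], [12.49, 139.97], [-82, 262], [0, 151.66], [-163.58, 163.58]. Speed limits (degrees/s): [159.86, 159.86, 180, 180, 180, 180].

### API

Orientations are given as a 3x3 rotation matrix whose columns are the frame's x, y, z axes.
In Python, from rig import bot gives the robot as it stands. The module is installed in compiled form; this text tells all that it offers.
- The arm moves only by the tool play_rows, never from a script. Its argument "targets" is a list of rows, each a list of 7 numbers: the closure, from 0 (fully open) to 1 (shut), then the shift along the world's x, y, z in m, then the turn, a rotation vector about the world's x, y, z in rad. A call has 1 to 12 rows; each row shifts and turns the commanded pose from where the row before left it; what a row does not reach is not made up. A row lasts 1/8 s, in which the tool goes at most 62.5 mm and 10.7 degrees, less where a joint would pass 70% of its speed; a pose out of reach is approached as far as the arm can. A call with a gripper value outside its range is refused whole. The fingers move at their own pace and stop on an object; the grip force is fixed at half the most. Time passes only in rows, so rows that do not move let the fingers close. It gives the time, the measured TCP pose, the force and the opening at its end, in the units of the state.
- bot.read_state(): the state, without advancing time (a new reading comes with each control period).
- bot.capture(name): name is "side" or "top" or "wrist"; returns the picture (384x512x3 uint8, blue, green, red); there is no depth.
- bot.get_calibration(name): a dict with "fx", "fy", "cx", "cy" (pixels), "R" (3x3) and "t" (3): a world point X has camera coordinates R X + t. Camera axes: x right, y down, z forward; pixel columns grow to the right and rows downward; lengths in m; the calibration is good to about 2 mm. The wrist camera is an equidistant fisheye: a pixel r from the principal point sees the ray r / f radians off the axis. A picture is of the moment at which its call begins: read the wrist's pose just before it. get_calibration takes no time and is no camera call; for the wrist camera it gives the pose at the moment of the call.
- bot.hand_in(): hands the job in, once; it reports no verdict.
The state is a dict: "time_s": time; "joint_positions": joint angles; "qvel": joint speeds; "tau": joint torques, N m; "position": TCP position; "tcp_rot": TCP orientation; "force": force on the tool from outside, world axes, zero at the start; "moment": the same for the moment, N m; "opening": opening from 0.0 (shut) to 1.0 (fully open).
Only numpy, scipy, OpenCV 4.12 (cv2) and the standard library are available. Lean on these libraries where they do the work, as an engineer would, in place of code of your own. Each camera call takes 0.05 s, during which the arm holds its last target. There are 200 camera calls.

### The job

Use the reacher lying on the bench to fetch the freshly lacquered round pot from under the low drying rack: squeeze its trigger so that the jaws close on the pot just firmly enough to hold it without marking the soft lacquer, and draw it, gripped and upright, straight out in front until it is well clear of the rack. Then let the pot go and leave both the pot standing and the reacher lying flat on the open bench; never touch the pot with the robot itself and leave the other things alone.

Things in the scene. Friction and masses are not known exactly. Their poses are not given: they have to be found in the camera images.
- reacher_grip (a point): Middle of the grip of the reacher lying on the bench, 32 mm above its underside, on its centre line; x axis along the reacher towards the jaws, z up. Two upright grey trigger plates, one each side (y), 40 mm long, 10 to 56 mm above the bench, outer faces 58 mm apart at rest: take both between the fingers from above, closing along the reacher's y. Reacher about 0.43 kg, balanced here.
- reacher: The reacher; origin 32 mm straight below reacher_grip, same axes. 230 mm long (x -82 to 148 mm), 116 mm wide at the crosshead (x 87 to 99 mm). Linked trigger plates move inwards equally, up to 15 mm each; springs push each out with 5 N plus 0.2 N per mm of travel. Each jaw moves in 1.5 mm per mm of travel of a plate; 1 N on a jaw pad adds 1.5 N on each plate.
- reacher_mouth (a point): Point on the reacher's centre line midway along the jaw pads, 135 mm ahead of reacher_grip and 22 mm above the underside, same axes; the pot belongs here when the jaws close. The reacher is up to 33 mm high at this end, so it passes under the rack on or up to about 20 mm off the bench, and may be slid along the bench.
- jaw_l: Left jaw (+y side): carrier arm, screwed stem and grey rubber pad, 26 mm long (x), 22 mm high, sprung 3 N per mm of squeeze. Origin on the crosshead at x 93 mm, 53 mm left of the centre line at rest. Its stem is screwed in differently each time and this is not reported: pad's inner face 28 to 44 mm from the centre line at rest, so the pinch must be felt.
- jaw_r: Right jaw (-y side): as the left, but its pad's inner face is always 36 mm from the centre line at rest. Origin on the crosshead at x 93 mm, 53 mm right of the centre line at rest.
- pot_centre (a point): Centre of the round brown lacquered pot, 19 mm above its underside. A plain cylinder 40 mm across, 38 mm high, with a small knob on top to 46 mm, about 0.16 kg, standing on the bench under the rack beside a square box, left or right of it, 45 to 75 mm behind the front edge. Lacquer is marked if a jaw presses with more than 5 N; 1 to 4 N holds it well enough to drag.
- pot: The round pot; origin at the centre of its underside, z along its axis.
- rack: Fixed low wire drying rack, 360 mm wide (y) and 180 mm deep (x). Origin on the bench below the middle of its front edge, x axis pointing straight into the gap, z up. 62 mm clear height below, 70 mm to the top of the wires (goods on it up to 90 mm, near the back), round legs of 10 mm at the four corners; front and back are open.
- square_box: Bystander: square brown lacquered box with lid, 48 x 48 x 36 mm, under the rack beside the pot. Origin at the centre of its underside.
- disc_stack: Bystander: stack of yellow discs, 82 mm across, 38 mm high, on the bench. Origin at the centre of its underside.
- knife: Bystander: flat-bladed knife with wooden handle, 170 mm long, lying on the bench.
- brush_jar: Bystander: terracotta cup, 50 mm across, 80 mm high, on the bench. Origin at the centre of its underside.

How it is judged (in metres and radians):
On the way, in this order (a step that is already met when the one before it is completed fails the run):
1. both jaws of the reacher grip the pot while it is still under the rack (contact force between each of jaw_l, jaw_r and pot above 0.4 N and x of pot in the frame of rack above 0.03 m), for 0.3 s.
2. the pot, still gripped by both jaws, has come wholly out in front of the rack (contact force between each of jaw_l, jaw_r and pot above 0.2 N and x of pot in the frame of rack below -0.022 m), for 0.2 s.
At the end, for the whole second after the job is handed in: The pot stands upright (within 0.1 rad) and at rest on the bench, its axis at least 22 mm in front of the rack's front edge, no longer squeezed (each jaw under 0.3 N); the reacher lies flat (within 5 mm of the bench and 0.1 rad) and at rest on the bench (x of pot in the frame of rack below -0.022 m and height (world z) of pot between -0.004 and 0.004 m and angle between each of pot, reacher's own z axis and vertical below 0.1 rad and linear speed of each of pot, reacher below 0.02 m/s and contact force between each of jaw_l, jaw_r and pot below 0.3 N and height (world z) of reacher between -0.005 and 0.005 m); the robot touches nothing.
It fails at once if a jaw presses the pot with more than 5.5 N and marks the lacquer (contact force between any of jaw_l, jaw_r and pot above 5.5 N).
It fails at once if the robot touches the pot itself (contact force between any of the fingers, the arm and pot above 0.3 N).
It fails at once if the pot is tipped (angle between pot's own z axis and vertical above 0.35 rad).
It fails at once if another thing is disturbed (distance of any of square_box, disc_stack, knife, brush_jar from where it was at the start of the episode above 0.015 m).
It also fails if it takes over 72 s, if anything falls off the work surface, if the arm or the gripper's body presses on something with over 40 N, if the wrist force passes 120 N, or if a joint passes its speed limit or range.

## Working session

There is one attempt and no reset: what is moved stays moved. The work goes in short steps, Python scripts to look and compute and a tool call to move; the robot and the scene stay as the last step left them, time stands still between calls to the robot, and variables do not carry over. Pictures are saved under pics/ and viewed, about 8 in all and at most 12, crops included, and the job is handed in when it is done.

Besides the shell and the picture viewer there is one more tool, called in YAML: its name, and indented under it one key for each argument. play_rows: Moves the arm, as the interface text tells. Its arguments: {"type":"object","properties":{"targets":{"type":"array","items":{"type":"array","items":{"type":"number"}}}},"required":["targets"]}

```bash
mkdir -p pics
cat > h.py <<'E'
import numpy as np, cv2
from rig import bot
def ray(cam,u,v,cal=None):
    c=cal or bot.get_calibration(cam); R=np.array(c["R"]);t=np.array(c["t"])
    x=(u-c["cx"])/c["fx"]; y=(v-c["cy"])/c["fy"]
    if cam=="wrist":
        r=np.hypot(x,y); d=np.array([np.sin(r)*x/r,np.sin(r)*y/r,np.cos(r)]) if r>0 else np.array([0,0,1.])
    else: d=np.array([x,y,1.])
    return -R.T@t, R.T@d
def onz(cam,u,v,z,cal=None):
    o,d=ray(cam,u,v,cal); return o+d*(z-o[2])/d[2]
E
python3 - <<'E'
from h import *
a=bot.capture("side");b=bot.capture("top");c=bot.capture("wrist")
for n,i in zip(("side","top","wrist"),(a,b,c)): cv2.imwrite(f"pics/{n}0.png",i)
cv2.imwrite("pics/top0x.png",cv2.resize(b,(800,600)))
cv2.imwrite("pics/side0x.png",cv2.resize(a,(800,600)))
for n in("side","top"):
  cc=bot.get_calibration(n);print(n,-np.array(cc["R"]).T@np.array(cc["t"]),cc["fx"])
s=bot.read_state();print(s["time_s"],s["position"],s["tcp_rot"],s["force"],s["opening"])
E
```

```text
side [ 0.28352097 -0.68383415  0.76783178] 405.5395560267782
top [0.30270334 0.01488901 1.36010153] 433.6200971084598
0.15 [0.24466028 0.57452497 0.22180107] [[-9.19966858e-01  3.91995078e-01 -9.16060331e-04]
 [ 3.91996035e-01  9.19965856e-01 -1.39029360e-03]
 [ 2.97755978e-04 -1.63811605e-03 -9.99998614e-01]] [-0.07952419 -0.89310726 -0.37318437] 1.0010355315181139
```

View pics/top0x.png

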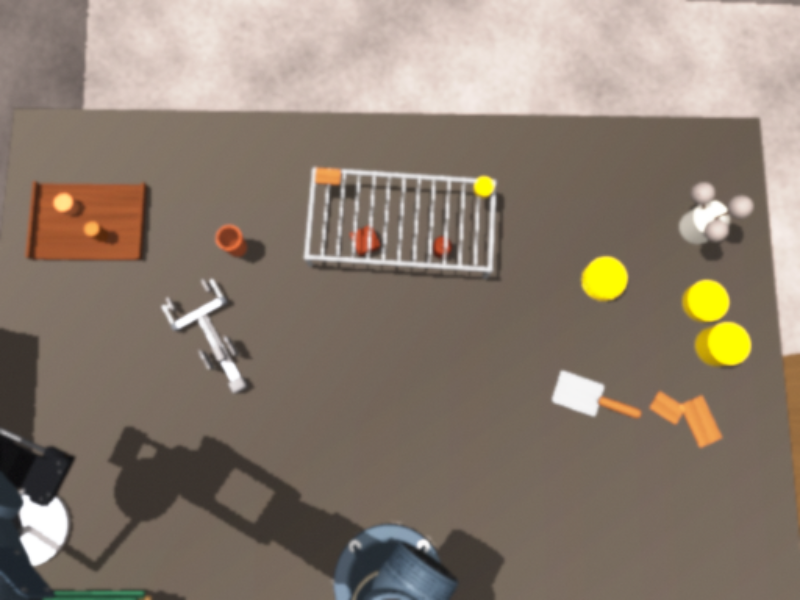

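View pics/side0x.png

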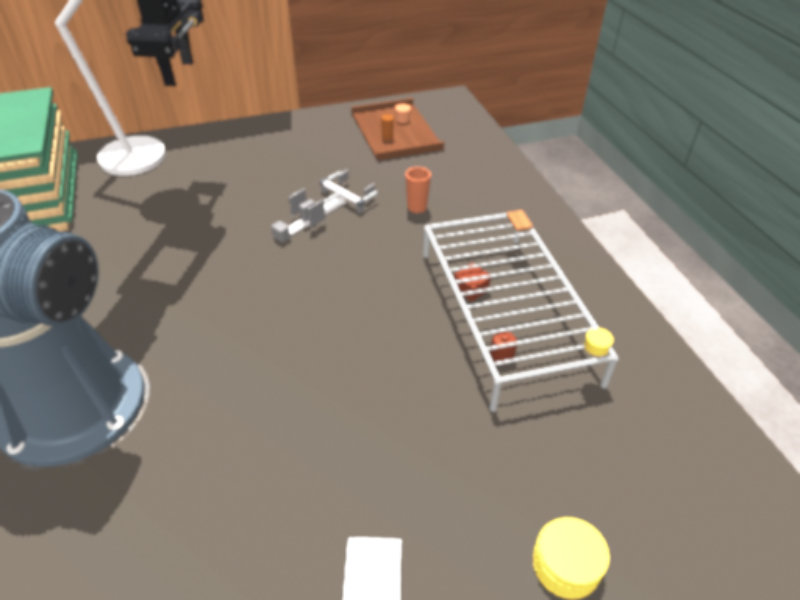

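The top view shows the rack with corners at about (313,168), (496,180), (493,271) and (306,258). The pot is at (443,246), right of the box at (367,240). The reacher's crosshead is at (200,312) and its tail at (236,384), with the brush jar at (230,240).

Run:
```python
from h import *
k=.64
P=lambda n,u,v,z:print(n,onz("top",u*k,v*k,z).round(4))
P("tail",236,384,.03);P("cross",200,314,.03);P("crossL",176,325,.03);P("crossR",226,299,.03);P("plateL",206,359,.056);P("plateR",229,344,.056)
P("rackFL",306,258,.07);P("rackFR",494,271,.07);P("rackBL",313,169,.07);P("rackBR",496,180,.07)
P("pot",443,246,.042);P("box",367,240,.036);P("jar",230,238,.08);P("disc",604,278,.038)
o=np.array(bot.get_calibration("side")["t"])
P=lambda n,u,v,z:print(n,onz("side",u*k,v*k,z).round(4))
P("side pot",504,342,.04);P("FL",428,230,.07);P("FR",496,380,.07);P("FRfoot",494,408,0)
```

```text
tail [0.3671 0.2971 0.03  ]
cross [0.5041 0.3738 0.03  ]
crossL [0.4819 0.4196 0.03  ]
crossR [0.5345 0.3241 0.03  ]
plateL [0.4131 0.3508 0.056 ]
plateR [0.4422 0.3083 0.056 ]
rackFL [0.6097 0.1635 0.07  ]
rackFR [ 0.5868 -0.2035  0.07  ]
rackBL [0.792  0.1543 0.07  ]
rackBR [ 0.7731 -0.2116  0.07  ]
pot [ 0.6434 -0.1067  0.042 ]
box [0.656  0.0459 0.036 ]
jar [0.6459 0.3103 0.08  ]
disc [ 0.5812 -0.4301  0.038 ]
side pot [ 0.6453 -0.1103  0.04  ]
FL [0.6134 0.1522 0.07  ]
FR [ 0.5897 -0.1961  0.07  ]
FRfoot [ 0.596  -0.1947  0.    ]
```

play_rows:
  targets:
    - [0, 0.0297, -0.041, -0.0033, 0, 0, 0.1515]
    - [0, 0.0297, -0.041, -0.0033, 0, 0, 0.1515]
    - [0, 0.0297, -0.041, -0.0033, 0, 0, 0.1515]
    - [0, 0.0297, -0.041, -0.0033, 0, 0, 0.1515]
    - [0, 0.0297, -0.041, -0.0033, 0, 0, 0.1515]
    - [0, 0.0297, -0.041, -0.0033, 0, 0, 0.1515]
    - [0, 0, 0, 0, 0, 0, 0]
    - [0, 0, 0, 0, 0, 0, 0]

```text
time_s: 1.15
position: [0.4228, 0.329, 0.2026]
tcp_rot: [[-0.876, -0.483, -0.001], [-0.483, 0.876, 0.0], [0.001, 0.001, -1.0]]
force: [-0.4, 0.8, 0.2]
opening: 1.0
```

Run:
```python
from h import *
s=bot.read_state();cal=bot.get_calibration("wrist");c=bot.capture("wrist")
import pickle;pickle.dump(cal,open("w1.pkl","wb"))
cv2.imwrite("pics/w1.png",cv2.resize(c,(800,600),interpolation=cv2.INTER_CUBIC))
print(s["position"],s["tcp_rot"],s["time_s"]);print(-np.array(cal["R"]).T@np.array(cal["t"]),np.array(cal["R"])[2])
```

```text
[0.42279011 0.32904276 0.20257389] [[-8.75504648e-01 -4.83208751e-01 -9.56289648e-04]
 [-4.83209146e-01  8.75504924e-01  2.21471579e-04]
 [ 7.30219290e-04  6.55987301e-04 -9.99999518e-01]] 1.15
[0.36009562 0.29308289 0.36459068] [ 0.23130193  0.12747301 -0.96449471]
```

View pics/w1.png

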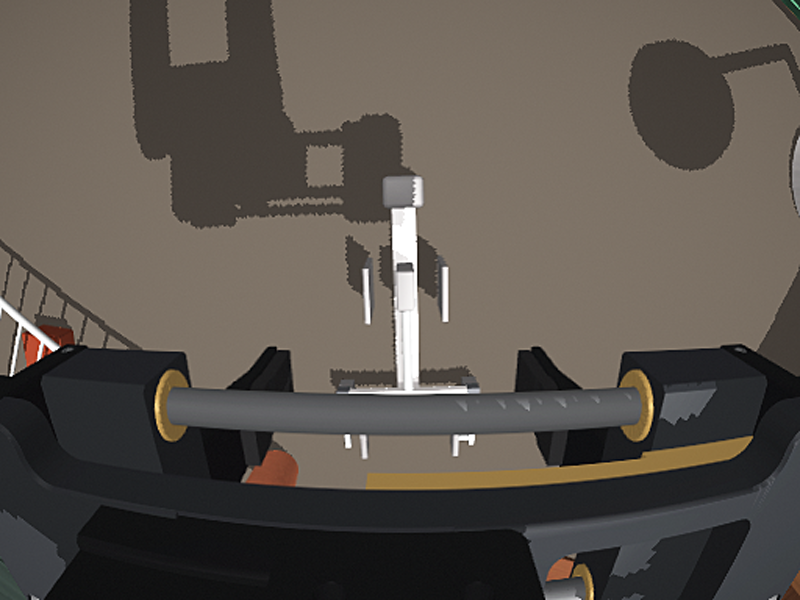

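The wrist view is mirrored, so the reacher's left is on the image right. The plates are at x=367 (right) and 445 (left), for y 262-322. The pads are near (364,446) and (457,446), and the tail block is at (404,190). I'll zoom in on the jaws and compute.

Run:
```python
from h import *
import pickle;cal=pickle.load(open("w1.pkl","rb"))
i=cv2.imread("pics/w1.png")
cv2.imwrite("pics/w1c.png",cv2.resize(i[380:480,320:500],(792,440),interpolation=cv2.INTER_CUBIC))
for n,u,v,z in [("pR back",367,262,.056),("pR front",367,323,.056),("pL back",445,262,.056),("pL front",445,321,.056),("tail",404,190,.03),("barfront",408,388,.03),("padR",363,456,.033),("padL",456,456,.033)]:
  p=onz("wrist",u*.64,v*.64,z,cal); print(n,p.round(4))
```

```text
pR back [0.4205 0.2983 0.056 ]
pR front [0.4587 0.3185 0.056 ]
pL back [0.3949 0.3444 0.056 ]
pL front [0.431  0.3654 0.056 ]
tail [0.3666 0.297  0.03  ]
barfront [0.4994 0.3742 0.03  ]
padR [0.5736 0.3719 0.033 ]
padL [0.5355 0.4412 0.033 ]
```

View pics/w1c.png

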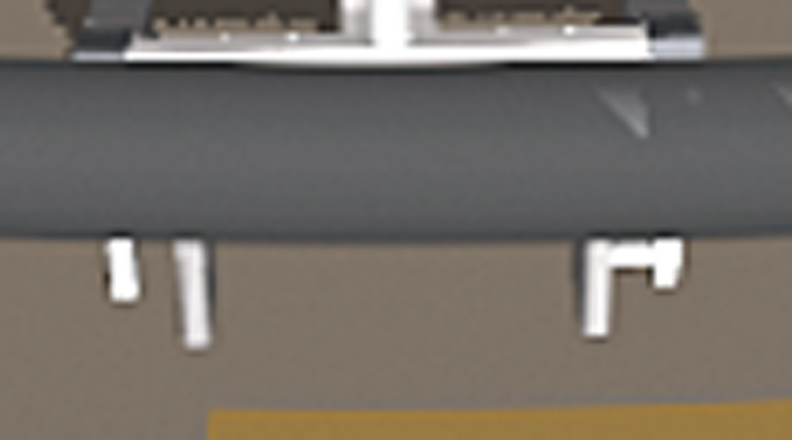

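Run:
```python
from h import *
import pickle;cal=pickle.load(open("w1.pkl","rb"))
yaw=np.radians(29.2);ax=np.array([np.cos(yaw),np.sin(yaw)]);ay=np.array([-ax[1],ax[0]]);g=np.array([.4263,.3317])
for n,cu,cv_ in [("Rtop",207,300),("Rout",179,300),("Rgrey",213,300),("Lgrey",576,300),("Ltop",584,300),("Lout",608,300),("Rend",195,346),("Lend",595,335),("crossL",704,50),("crossR",75,58)]:
  p=onz("wrist",(cu/4.4+320)*.64,(cv_/4.4+380)*.64,.033 if cu<600 or 1 else .03,cal)[:2]-g; print(n,(p@ax*1000).round(1),(p@ay*1000).round(1))
```

```text
Rtop 140.0 -33.0
Rout 140.1 -38.4
Rgrey 140.0 -31.8
Lgrey 140.5 37.6
Ltop 140.6 39.1
Lout 140.7 43.8
Rend 150.9 -35.7
Lend 148.9 41.7
crossL 87.0 58.9
crossR 88.0 -55.1
```

play_rows:
  targets:
    - [0, 0.0035, 0.0027, -0.06, 0, 0, 0]
    - [0, 0, 0, -0.06, 0, 0, 0]
    - [0, 0, 0, -0.05, 0, 0, 0]
    - [0, 0, 0, -0.018, 0, 0, 0]
    - [0, 0, 0, 0, 0, 0, 0]
    - [0, 0, 0, 0, 0, 0, 0]

```text
time_s: 1.95
position: [0.4268, 0.3328, 0.0156]
tcp_rot: [[-0.874, -0.486, 0.002], [-0.486, 0.874, 0.001], [-0.002, -0.0, -1.0]]
force: [-0.5, 0.7, 0.0]
opening: 0.998
```

play_rows:
  targets:
    - [0.3, 0, 0, 0, 0, 0, 0]
    - [0.3, 0, 0, 0, 0, 0, 0]
    - [0.3, 0, 0, 0, 0, 0, 0]

```text
time_s: 2.33
position: [0.427, 0.3318, 0.0154]
tcp_rot: [[-0.875, -0.485, 0.001], [-0.485, 0.875, 0.0], [-0.001, -0.0, -1.0]]
force: [-0.6, -0.8, 1.0]
opening: 0.752
```

play_rows:
  targets:
    - [0.35, 0, 0, 0, 0, 0, 0]
    - [0.35, 0, 0, 0, 0, 0, 0]

```text
time_s: 2.58
position: [0.4266, 0.3321, 0.015]
tcp_rot: [[-0.875, -0.484, 0.0], [-0.484, 0.875, 0.001], [-0.001, 0.001, -1.0]]
force: [-1.6, 2.8, 3.0]
opening: 0.657
```

play_rows:
  targets:
    - [0.38, 0, 0, 0, 0, 0, 0]
    - [0.38, 0, 0, 0, 0, 0, 0]

```text
time_s: 2.82
position: [0.4266, 0.3321, 0.015]
tcp_rot: [[-0.875, -0.484, 0.0], [-0.484, 0.875, 0.001], [-0.001, 0.001, -1.0]]
force: [-2.8, 4.5, 3.6]
opening: 0.622
```

Run:
```python
from h import *
s=bot.read_state();print(s["opening"],s["force"],s["moment"],s["time_s"])
```

```text
0.6224130661416414 [-2.77140794  4.54883469  3.64756963] [ 0.75590286  0.41754668 -0.03250074] 2.825
```

play_rows:
  targets:
    - [0.41, 0, 0, 0, 0, 0, 0]
    - [0.41, 0, 0, 0, 0, 0, 0]

```text
time_s: 3.08
position: [0.4266, 0.3321, 0.015]
tcp_rot: [[-0.875, -0.485, 0.0], [-0.485, 0.875, 0.001], [-0.001, 0.0, -1.0]]
force: [-2.9, 4.1, 5.2]
opening: 0.596
```

play_rows:
  targets:
    - [0.41, 0, 0, 0.001, 0, 0, 0]
    - [0.41, 0, 0, 0.001, 0, 0, 0]
    - [0.41, 0, 0, 0.001, 0, 0, 0]
    - [0.41, 0, 0, 0, 0, 0, 0]

```text
time_s: 3.58
position: [0.4265, 0.3313, 0.0174]
tcp_rot: [[-0.875, -0.485, -0.001], [-0.485, 0.875, -0.001], [0.001, -0.0, -1.0]]
force: [0.3, 0.7, -4.3]
opening: 0.592
```

play_rows:
  targets:
    - [0.41, 0, -0.005, 0.002, 0, 0, -0.01]
    - [0.41, 0, -0.01, 0.001, 0, 0, -0.02]
    - [0.41, 0, -0.016, 0.001, 0, 0, -0.03]
    - [0.41, 0, -0.022, 0, 0, 0, -0.036]
    - [0.41, 0, -0.026, 0, 0, 0, -0.036]
    - [0.41, 0, -0.026, 0, 0, 0, -0.036]
    - [0.41, 0, -0.026, 0, 0, 0, -0.036]
    - [0.41, 0, -0.026, 0, 0, 0, -0.036]
    - [0.41, 0, -0.026, 0, 0, 0, -0.036]
    - [0.41, 0, -0.026, 0, 0, 0, -0.036]

```text
time_s: 4.82
position: [0.4265, 0.121, 0.0221]
tcp_rot: [[-0.982, -0.19, 0.0], [-0.19, 0.982, -0.0], [-0.0, -0.0, -1.0]]
force: [-0.5, 0.5, -4.3]
opening: 0.59
```

play_rows:
  targets:
    - [0.41, 0, -0.026, 0, 0, 0, -0.036]
    - [0.41, 0, -0.026, 0, 0, 0, -0.036]
    - [0.41, 0, -0.026, 0, 0, 0, -0.036]
    - [0.41, -0.001, -0.026, 0, 0, 0, -0.036]
    - [0.41, -0.002, -0.026, 0, 0, 0, -0.036]
    - [0.41, -0.002, -0.026, 0, 0, 0, -0.036]
    - [0.41, -0.002, -0.026, 0, 0, 0, -0.0357]
    - [0.41, -0.001, -0.02, 0, 0, 0, 0]
    - [0.41, 0, -0.013, 0, 0, 0, 0]
    - [0.41, 0, -0.006, 0, 0, 0, 0]
    - [0.41, 0, -0.002, 0, 0, 0, 0]
    - [0.41, 0, 0, 0, 0, 0, 0]

```text
time_s: 6.32
position: [0.4184, -0.0999, 0.0218]
tcp_rot: [[-0.998, 0.057, -0.0], [0.057, 0.998, 0.0], [0.0, 0.0, -1.0]]
force: [0.3, -0.0, -4.3]
opening: 0.596
```

Run:
```python
from h import *
s=bot.read_state();print(s["opening"],s["force"],s["moment"],s["time_s"])
cal=bot.get_calibration("wrist");c=bot.capture("wrist");t=bot.capture("top")
import pickle;pickle.dump(cal,open("w2.pkl","wb"))
w=cv2.resize(c,(800,600),interpolation=cv2.INTER_CUBIC); cv2.imwrite("pics/w2.png",w)
tt=cv2.resize(t[80:280,180:380],(600,600),interpolation=cv2.INTER_CUBIC)
cv2.imwrite("pics/t2.png",tt)
```

```text
0.5964031217337847 [ 0.25071433 -0.0225246  -4.25086783] [ 0.03708943  0.02041642 -0.01729936] 6.325
```

View pics/t2.png

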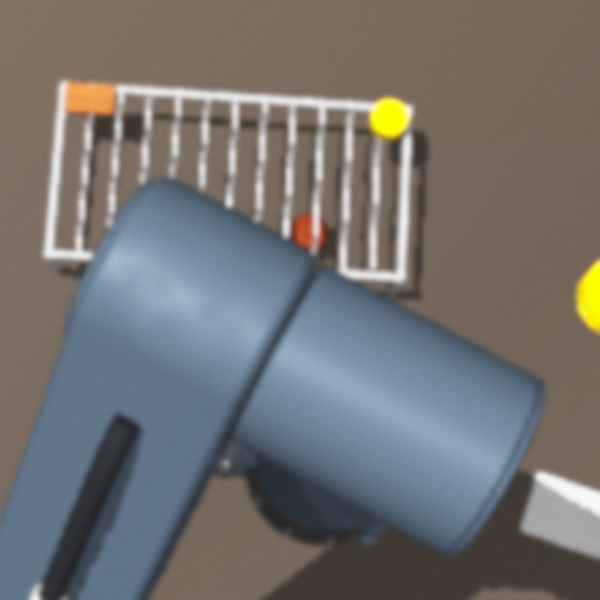

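View pics/w2.png

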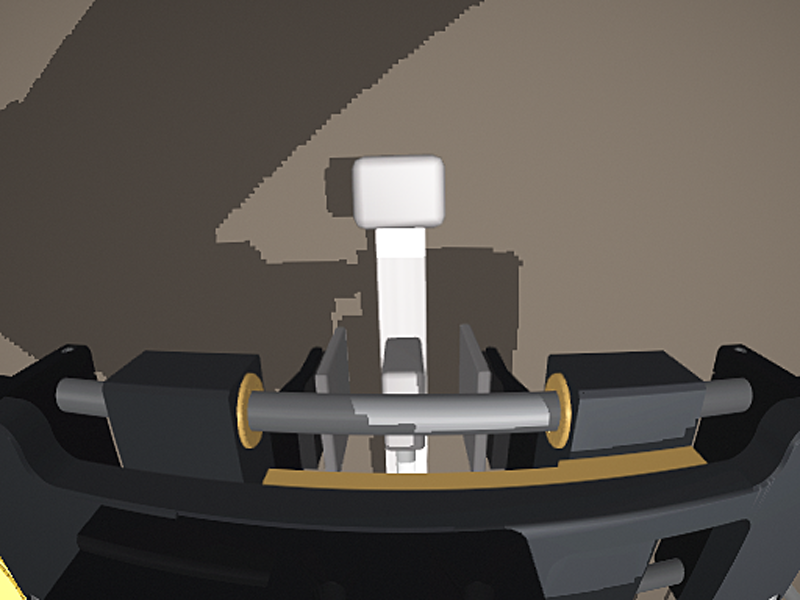

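Top crop: the pot is at (309,231), between the third and fourth wires from the right. Wrist view: the reacher is held straight, with the tail block at (399,190). I'll fit the pot position with a silhouette fit in both fixed cameras.

Run:
```python
from h import *
import pickle
from scipy.optimize import minimize
def hull(cam,p,h,r,knob=True):
    c=bot.get_calibration(cam);R=np.array(c["R"]);t=np.array(c["t"])
    a=np.linspace(0,2*np.pi,40);P=[[p[0]+r*np.cos(x),p[1]+r*np.sin(x),z] for x in a for z in(0,h)]
    if knob: P+=[[p[0]+.005*np.cos(x),p[1]+.005*np.sin(x),.046] for x in a]
    X=np.array(P)@R.T+t;return np.c_[c["fx"]*X[:,0]/X[:,2]+c["cx"],c["fy"]*X[:,1]/X[:,2]+c["cy"]].astype(np.float32)
M={}
for cam in("top","side"):
    i=cv2.imread(f"pics/{cam}0.png").astype(int)
    m=((i[...,2]>90)&(i[...,2]>2.0*i[...,1])&(i[...,2]>2.0*i[...,0])).astype(np.uint8)
    h=hull(cam,(.645,-.108),.038,.02);u,v=h.mean(0).astype(int)
    w=np.zeros_like(m);w[v-16:v+17,u-16:u+17]=1;m*=w;M[cam]=m
    ys,xs=np.nonzero(m);print(cam,m.sum(),xs.min(),xs.max(),ys.min(),ys.max(),h.min(0),h.max(0))
def cost(p,cams):
    s=0
    for cam in cams:
        H=cv2.convexHull(hull(cam,p,.038,.02)).reshape(-1,2)
        f=np.zeros(M[cam].shape,np.uint8);cv2.fillConvexPoly(f,np.round(H*16).astype(np.int32),1,shift=4)
        s+=1-(f&M[cam]).sum()/(f|M[cam]).sum()
    return s
for cams in(("top",),("side",),("top","side")):
    g=[(cost((x,y),cams),x,y) for x in np.arange(.625,.67,.001) for y in np.arange(-.125,-.085,.001)]
    g.sort();print(cams,np.mean(g[:8],0).round(4))
cal=pickle.load(open("w2.pkl","rb"));c1=pickle.load(open("w1.pkl","rb"))
p=np.array([.4184,-.0999])
for n,u,v,z in[("tailblock",399,190,.037),("barback",401,240,.037),("barfwd",406,465,.037),("pLtop back",464,325,.063),("pRtop back",342,326,.063)]:
  q=onz("wrist",u*.64,v*.64,z,cal)[:2]-p;e=np.radians(-3.3);A=np.array([[np.cos(e),np.sin(e)],[-np.sin(e),np.cos(e)]]);print(n,(A@q*1000).round(1))
```

```text
top 58 278 288 152 162 [276.56372 151.10214] [290.15103 166.23485]
side 53 316 327 214 228 [311.95737 212.72769] [330.2476  235.24768]
('top',) [ 0.6751  0.6455 -0.1031]Traceback (most recent call last):
  File "<stdin>", line 24, in <module>
  File "<stdin>", line 19, in cost
  File "<stdin>", line 5, in hull
ValueError: time passes only in moves, steps and waits
```

```bash
cat > fit.py <<'E'
from h import *
import pickle
C={c:bot.get_calibration(c) for c in("top","side")}
def hull(cam,p,h=.038,r=.02):
    c=C[cam];R=np.array(c["R"]);t=np.array(c["t"])
    a=np.linspace(0,2*np.pi,40);P=[[p[0]+r*np.cos(x),p[1]+r*np.sin(x),z] for x in a for z in(0,h)]
    P+=[[p[0]+.005*np.cos(x),p[1]+.005*np.sin(x),.046] for x in a]
    X=np.array(P)@R.T+t;return np.c_[c["fx"]*X[:,0]/X[:,2]+c["cx"],c["fy"]*X[:,1]/X[:,2]+c["cy"]].astype(np.float32)
E
python3 - <<'E'
from fit import *
M={};vis=[]
for cam in("top","side"):
    I=cv2.imread(f"pics/{cam}0.png");i=I.astype(int)
    m=((i[...,2]-(i[...,1]+i[...,0])/2>22)).astype(np.uint8)
    h=hull(cam,(.645,-.108));u,v=h.mean(0).astype(int)
    w=np.zeros_like(m);w[v-16:v+17,u-16:u+17]=1;m*=w;M[cam]=m
    print(cam,m.sum(),hull(cam,(.645,-.108)).min(0))
    a=cv2.resize(I[v-20:v+20,u-20:u+20],(400,400),interpolation=cv2.INTER_NEAREST)
    vis.append((cam,a,u,v))
def cost(p,cams):
    s=0
    for cam in cams:
        H=cv2.convexHull(hull(cam,p)).reshape(-1,2)
        f=np.zeros(M[cam].shape,np.uint8);cv2.fillConvexPoly(f,np.round(H*16).astype(np.int32),1,shift=4)
        s+=1-(f&M[cam]).sum()/(f|M[cam]).sum()
    return s
for cams in(("top",),("side",),("top","side")):
    g=[(cost((x,y),cams),x,y) for x in np.arange(.625,.67,.0015) for y in np.arange(-.125,-.085,.0015)]
    g.sort();print(cams,np.mean(g[:6],0).round(4))
b=np.mean(g[:6],0)[1:]
for cam,a,u,v in vis:
    H=cv2.convexHull(hull(cam,b)).reshape(-1,2);cv2.polylines(a,[np.round((H-[u-20,v-20]+.5)*10).astype(np.int32)],True,(255,255,0),1)
cv2.imwrite("pics/fit.png",np.hstack([a for _,a,_,_ in vis]))
cal=pickle.load(open("w2.pkl","rb"))
p=np.array([.4184,-.0999])
for n,u,v,z in[("tailblock",399,190,.037),("barback",401,240,.037),("barfwd",406,465,.037),("pLtop back",464,325,.063),("pRtop back",342,326,.063)]:
  q=onz("wrist",u*.64,v*.64,z,cal)[:2]-p;e=np.radians(-3.3);A=np.array([[np.cos(e),np.sin(e)],[-np.sin(e),np.cos(e)]]);print(n,(A@q*1000).round(1))
E
```

```text
top 166 [276.56372 151.10214]
side 266 [311.95737 212.72769]
('top',) [ 0.1598  0.649  -0.1048]
('side',) [ 0.2773  0.6515 -0.0992]
('top', 'side') [ 0.4684  0.649  -0.1047]
tailblock [-68.2  -2.4]
barback [-52.3  -1.8]
barfwd [32.1  0.1]
pLtop back [-32.5  15.7]
pRtop back [-32.1 -17.8]
```

View pics/fit.png

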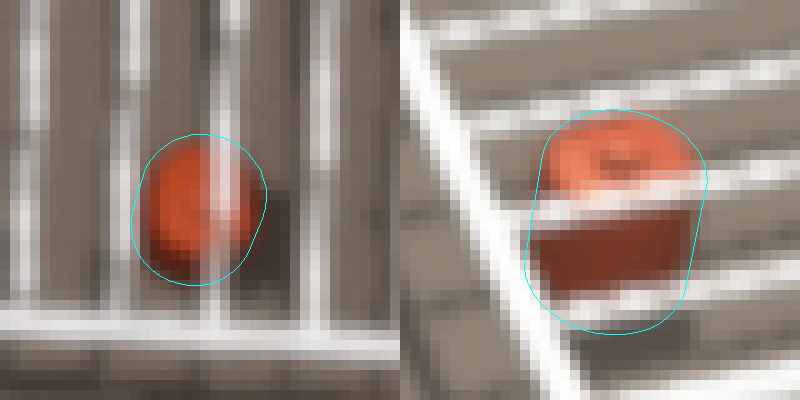

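Side crop: the fit is centred on the pot to about 2 mm, so the pot is at about (0.650,-0.106). Next I'll lower the reacher, trim its yaw and go in.

play_rows:
  targets:
    - [0.41, 0, 0, -0.003, 0, 0, -0.019]
    - [0.41, 0.004, 0, -0.0025, 0, 0, 0]
    - [0.41, 0.01, 0, 0, 0, 0, 0]
    - [0.41, 0.012, 0.0003, 0, 0, 0, 0]
    - [0.41, 0.012, 0.0003, 0, 0, 0, 0]
    - [0.41, 0.012, 0.0003, 0, 0, 0, 0]
    - [0.41, 0.012, 0.0003, 0, 0, 0, 0]
    - [0.41, 0.012, 0.0003, 0, 0, 0, 0]
    - [0.41, 0.01, 0.0003, 0, 0, 0, 0]
    - [0.41, 0.008, 0.0003, 0, 0, 0, 0]
    - [0.41, 0.0048, 0.0002, 0, 0, 0, 0]
    - [0.41, 0, 0, 0, 0, 0, 0]

```text
time_s: 7.92
position: [0.5156, -0.098, 0.0162]
tcp_rot: [[-0.997, 0.076, 0.0], [0.076, 0.997, -0.0], [-0.0, -0.0, -1.0]]
force: [0.0, 1.0, -4.4]
opening: 0.589
```

Run:
```python
from h import *
s=bot.read_state();print(s["opening"],s["force"],s["position"],s["time_s"])
t=bot.capture("side");cv2.imwrite("pics/side3.png",t);cv2.imwrite("pics/top3.png",bot.capture("top"))
cv2.imwrite("pics/s3c.png",cv2.resize(t[130:280,230:430],(800,600),interpolation=cv2.INTER_CUBIC))
```

```text
0.589033245417014 [ 0.04329351  0.9839859  -4.357186  ] [ 0.51562137 -0.09803103  0.01620033] 7.925
```

View pics/s3c.png

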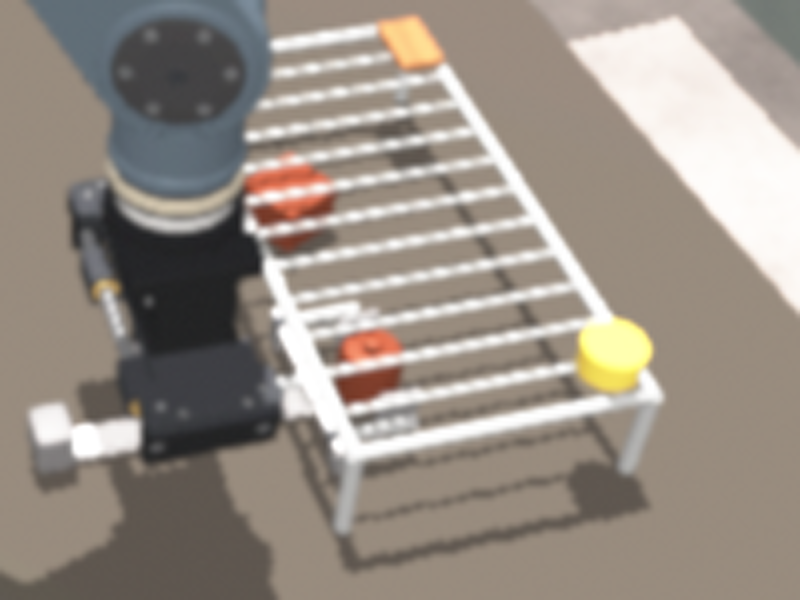

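Side crop: the pot at (371,365) stands undisturbed between the two jaws under the rack. Now I'll close in small steps and watch the opening lag the command.

play_rows:
  targets:
    - [0.44, 0, 0, 0, 0, 0, 0]
    - [0.46, 0, 0, 0, 0, 0, 0]
    - [0.46, 0, 0, 0, 0, 0, 0]
    - [0.46, 0, 0, 0, 0, 0, 0]

```text
time_s: 8.52
position: [0.5154, -0.098, 0.0163]
tcp_rot: [[-0.997, 0.076, -0.0], [0.076, 0.997, 0.0], [0.0, 0.0, -1.0]]
force: [0.7, -1.0, -4.3]
opening: 0.538
```

```bash
cat > r.py <<'E'
from h import *
s=bot.read_state();print(round(s["opening"],5),np.round(s["force"],2),np.round(s["moment"],3),np.round(s["position"],4),s["time_s"])
E
python3 r.py
```

```text
0.53764 [ 0.7  -0.96 -4.34] [0.015 0.015 0.005] [ 0.5154 -0.098   0.0163] 8.525
```

play_rows:
  targets:
    - [0.48, 0, 0, 0, 0, 0, 0]
    - [0.49, 0, 0, 0, 0, 0, 0]
    - [0.49, 0, 0, 0, 0, 0, 0]
    - [0.49, 0, 0, 0, 0, 0, 0]

```text
time_s: 9.02
position: [0.5155, -0.098, 0.0163]
tcp_rot: [[-0.997, 0.076, 0.0], [0.076, 0.997, -0.0], [-0.0, -0.0, -1.0]]
force: [-0.1, 0.5, -5.2]
opening: 0.514
```

```bash
python3 r.py
```

```text
0.51382 [-0.06  0.5  -5.16] [-0.024  0.04   0.037] [ 0.5155 -0.098   0.0163] 9.025
```

play_rows:
  targets:
    - [0.5, 0, 0, 0, 0, 0, 0]
    - [0.51, 0, 0, 0, 0, 0, 0]
    - [0.51, 0, 0, 0, 0, 0, 0]
    - [0.51, 0, 0, 0, 0, 0, 0]

```text
time_s: 9.52
position: [0.5155, -0.098, 0.0162]
tcp_rot: [[-0.997, 0.076, 0.0], [0.076, 0.997, -0.0], [-0.0, -0.0, -1.0]]
force: [-0.1, -0.5, -4.2]
opening: 0.488
```

```bash
python3 r.py
```

```text
0.48807 [-0.08 -0.47 -4.2 ] [ 0.025 -0.018 -0.032] [ 0.5155 -0.098   0.0162] 9.525
```

```bash
cat > m.py <<'E'
from h import *
import sys
n=int(sys.argv[1]) if len(sys.argv)>1 else 8
O=[];F=[];I=[];Mo=[]
for k in range(n):
    I.append(bot.capture("side").astype(float));s=bot.read_state();O.append(s["opening"]);F.append(s["force"]);Mo.append(s["moment"])
i=np.mean(I,0);w=i[...,2]-(i[...,1]+i[...,0])/2;w=np.clip(w-25,0,60);q=np.zeros_like(w);q[207:242,300:345]=1;w*=q
v,u=np.mgrid[:384,:512]
print("open %.4f+-%.4f"%(np.mean(O),np.std(O)/n**.5),"F",np.mean(F,0).round(2),"M",np.mean(Mo,0).round(3),"pot px",round((u*w).sum()/w.sum(),2),round((v*w).sum()/w.sum(),2),"t",s["time_s"],np.round(s["position"],4))
E
python3 m.py 10
```

```text
open 0.4916+-0.0009 F [ 0.02  0.19 -4.04] M [ 0.006  0.017 -0.01 ] pot px 321.54 219.26 t 10.025 [ 0.5155 -0.098   0.0163]
```

play_rows:
  targets:
    - [0.52, 0, 0, 0, 0, 0, 0]
    - [0.53, 0, 0, 0, 0, 0, 0]
    - [0.54, 0, 0, 0, 0, 0, 0]
    - [0.545, 0, 0, 0, 0, 0, 0]
    - [0.545, 0, 0, 0, 0, 0, 0]

```text
time_s: 10.65
position: [0.5154, -0.098, 0.0162]
tcp_rot: [[-0.997, 0.076, -0.0], [0.076, 0.997, -0.0], [0.0, -0.0, -1.0]]
force: [-0.3, -0.2, -4.7]
opening: 0.455
```

```bash
python3 m.py 10
```

```text
open 0.4559+-0.0005 F [ 0.16  0.06 -4.03] M [ 0.016  0.01  -0.001] pot px 321.41 218.98 t 11.15 [ 0.5154 -0.098   0.0162]
```

play_rows:
  targets:
    - [0.545, -0.002, 0, 0, 0, 0, 0]
    - [0.545, -0.002, 0, 0, 0, 0, 0]
    - [0.545, -0.002, 0, 0, 0, 0, 0]
    - [0.545, 0, 0, 0, 0, 0, 0]

```text
time_s: 11.65
position: [0.5091, -0.0979, 0.0162]
tcp_rot: [[-0.997, 0.077, -0.0], [0.077, 0.997, 0.0], [0.0, 0.0, -1.0]]
force: [0.1, -0.2, -3.8]
opening: 0.455
```

```bash
python3 m.py 8
```

```text
open 0.4567+-0.0007 F [ 0.25 -0.12 -4.21] M [0.045 0.001 0.017] pot px 321.51 218.54 t 12.05 [ 0.5095 -0.098   0.0162]
```

play_rows:
  targets:
    - [0.55, 0, 0, 0, 0, 0, 0]
    - [0.555, 0, 0, 0, 0, 0, 0]
    - [0.555, 0.002, 0, 0, 0, 0, 0]
    - [0.555, 0.002, 0, 0, 0, 0, 0]
    - [0.555, 0.002, 0, 0, 0, 0, 0]
    - [0.555, 0, 0, 0, 0, 0, 0]

```text
time_s: 12.8
position: [0.5158, -0.0981, 0.0163]
tcp_rot: [[-0.997, 0.076, 0.0], [0.076, 0.997, -0.0], [-0.0, -0.0, -1.0]]
force: [0.7, 0.1, -4.7]
opening: 0.448
```

```bash
python3 m.py 8
```

```text
open 0.4469+-0.0006 F [ 0.27  0.13 -4.41] M [ 0.022  0.004 -0.009] pot px 321.38 218.92 t 13.2 [ 0.5154 -0.098   0.0163]
```

play_rows:
  targets:
    - [0.56, 0, 0, 0, 0, 0, 0]
    - [0.56, 0, 0, 0, 0, 0, 0]
    - [0.56, -0.002, 0, 0, 0, 0, 0]
    - [0.56, -0.002, 0, 0, 0, 0, 0]
    - [0.56, -0.002, 0, 0, 0, 0, 0]
    - [0.56, 0, 0, 0, 0, 0, 0]

```text
time_s: 13.95
position: [0.5091, -0.098, 0.0162]
tcp_rot: [[-0.997, 0.077, -0.0], [0.077, 0.997, 0.0], [0.0, 0.0, -1.0]]
force: [-0.7, -0.3, -4.3]
opening: 0.439
```

```bash
python3 m.py 8
```

```text
open 0.4415+-0.0004 F [ 0.16  0.21 -4.11] M [-0.002 -0.007 -0.017] pot px 321.48 218.37 t 14.35 [ 0.5095 -0.098   0.0162]
```

play_rows:
  targets:
    - [0.565, 0, 0, 0, 0, 0, 0]
    - [0.565, 0, 0, 0, 0, 0, 0]
    - [0.565, 0.002, 0, 0, 0, 0, 0]
    - [0.565, 0.002, 0, 0, 0, 0, 0]
    - [0.565, 0.002, 0, 0, 0, 0, 0]
    - [0.565, 0, 0, 0, 0, 0, 0]

```text
time_s: 15.1
position: [0.5158, -0.0981, 0.0163]
tcp_rot: [[-0.997, 0.076, 0.0], [0.076, 0.997, -0.0], [-0.0, -0.0, -1.0]]
force: [-0.1, -0.5, -4.2]
opening: 0.436
```

```bash
python3 m.py 8
```

```text
open 0.4364+-0.0005 F [ 0.09 -0.   -4.11] M [ 0.017  0.001 -0.003] pot px 321.33 218.83 t 15.5 [ 0.5154 -0.098   0.0162]
```

play_rows:
  targets:
    - [0.57, 0, 0, 0, 0, 0, 0]
    - [0.57, 0, 0, 0, 0, 0, 0]
    - [0.57, -0.002, 0, 0, 0, 0, 0]
    - [0.57, -0.002, 0, 0, 0, 0, 0]
    - [0.57, -0.002, 0, 0, 0, 0, 0]
    - [0.57, 0, 0, 0, 0, 0, 0]

```text
time_s: 16.25
position: [0.5091, -0.098, 0.0162]
tcp_rot: [[-0.997, 0.077, -0.0], [0.077, 0.997, 0.0], [0.0, 0.0, -1.0]]
force: [0.8, -0.3, -4.2]
opening: 0.431
```

```bash
python3 m.py 8
```

```text
open 0.4323+-0.0010 F [ 0.14 -0.24 -3.99] M [ 0.011  0.029 -0.007] pot px 321.44 218.26 t 16.65 [ 0.5095 -0.098   0.0163]
```

play_rows:
  targets:
    - [0.575, 0, 0, 0, 0, 0, 0]
    - [0.575, 0, 0, 0, 0, 0, 0]
    - [0.575, 0.002, 0, 0, 0, 0, 0]
    - [0.575, 0.002, 0, 0, 0, 0, 0]
    - [0.575, 0.002, 0, 0, 0, 0, 0]
    - [0.575, 0, 0, 0, 0, 0, 0]

```text
time_s: 17.4
position: [0.5158, -0.0981, 0.0163]
tcp_rot: [[-0.997, 0.076, 0.0], [0.076, 0.997, -0.0], [-0.0, -0.0, -1.0]]
force: [-0.5, 0.7, -4.4]
opening: 0.426
```

```bash
python3 m.py 6
```

```text
open 0.4275+-0.0006 F [ 0.04  0.08 -3.82] M [ 0.032  0.02  -0.009] pot px 321.28 218.77 t 17.7 [ 0.5153 -0.098   0.0162]
```

play_rows:
  targets:
    - [0.58, 0, 0, 0, 0, 0, 0]
    - [0.58, 0, 0, 0, 0, 0, 0]
    - [0.58, -0.002, 0, 0, 0, 0, 0]
    - [0.58, -0.002, 0, 0, 0, 0, 0]
    - [0.58, -0.002, 0, 0, 0, 0, 0]
    - [0.58, 0, 0, 0, 0, 0, 0]

```text
time_s: 18.45
position: [0.509, -0.0979, 0.0162]
tcp_rot: [[-0.997, 0.076, -0.001], [0.076, 0.997, 0.0], [0.001, 0.0, -1.0]]
force: [-0.7, 1.4, -4.2]
opening: 0.422
```

```bash
python3 m.py 6
```

```text
open 0.4225+-0.0010 F [-0.25  0.22 -4.06] M [0.076 0.036 0.055] pot px 321.43 218.08 t 18.75 [ 0.5093 -0.098   0.0162]
```

play_rows:
  targets:
    - [0.585, 0, 0, 0, 0, 0, 0]
    - [0.585, 0, 0, 0, 0, 0, 0]
    - [0.585, 0.002, 0, 0, 0, 0, 0]
    - [0.585, 0.002, 0, 0, 0, 0, 0]
    - [0.585, 0.002, 0, 0, 0, 0, 0]
    - [0.585, 0, 0, 0, 0, 0, 0]

```text
time_s: 19.5
position: [0.5159, -0.0981, 0.0163]
tcp_rot: [[-0.997, 0.076, 0.001], [0.076, 0.997, -0.0], [-0.001, -0.0, -1.0]]
force: [0.2, 0.6, -4.0]
opening: 0.419
```

```bash
python3 m.py 6
```

```text
open 0.4174+-0.0009 F [-0.25  0.02 -4.58] M [0.063 0.029 0.036] pot px 321.28 218.77 t 19.8 [ 0.5159 -0.0982  0.0163]
```

play_rows:
  targets:
    - [0.59, 0, 0, 0, 0, 0, 0]
    - [0.59, 0, 0, 0, 0, 0, 0]
    - [0.59, -0.002, 0, 0, 0, 0, 0]
    - [0.59, -0.002, 0, 0, 0, 0, 0]
    - [0.59, -0.002, 0, 0, 0, 0, 0]
    - [0.59, 0, 0, 0, 0, 0, 0]

```text
time_s: 20.55
position: [0.5091, -0.098, 0.0163]
tcp_rot: [[-0.997, 0.077, -0.001], [0.077, 0.997, 0.0], [0.001, 0.0, -1.0]]
force: [1.7, -0.2, -4.6]
opening: 0.41
```

```bash
python3 m.py 6
```

```text
open 0.4131+-0.0013 F [-0.26 -0.44 -4.41] M [-0.027 -0.007 -0.019] pot px 319.13 218.69 t 20.85 [ 0.5091 -0.0979  0.0162]
```

The pot now moves with the jaws (319.1 px against 321.4), and the grip threshold was between 0.585 and 0.59. I'll add about 1 N per jaw, dwell, then pull straight out.

play_rows:
  targets:
    - [0.593, 0, 0, 0, 0, 0, 0]
    - [0.596, 0, 0, 0, 0, 0, 0]
    - [0.596, 0, 0, 0, 0, 0, 0]
    - [0.596, 0, 0, 0, 0, 0, 0]
    - [0.596, 0, 0, 0, 0, 0, 0]
    - [0.596, 0, 0, 0, 0, 0, 0]

```text
time_s: 21.6
position: [0.5091, -0.0979, 0.0162]
tcp_rot: [[-0.997, 0.076, -0.001], [0.076, 0.997, 0.0], [0.001, 0.0, -1.0]]
force: [-1.7, 0.3, -4.4]
opening: 0.403
```

```bash
python3 m.py 5
```

```text
open 0.4077+-0.0013 F [-1.63 -0.39 -4.07] M [ 0.003  0.251 -0.028] pot px 319.12 218.69 t 21.85 [ 0.5094 -0.098   0.0162]
```

play_rows:
  targets:
    - [0.596, -0.002, 0.0001, 0, 0, 0, 0]
    - [0.596, -0.003, 0.0002, 0, 0, 0, 0]
    - [0.596, -0.004, 0.0002, 0, 0, 0, 0]
    - [0.596, -0.005, 0.0003, 0, 0, 0, 0]
    - [0.596, -0.005, 0.0003, 0, 0, 0, 0]
    - [0.596, -0.005, 0.0003, 0, 0, 0, 0]
    - [0.596, -0.005, 0.0003, 0, 0, 0, 0]
    - [0.596, -0.004, 0.0002, 0, 0, 0, 0]
    - [0.596, -0.002, 0.0001, 0, 0, 0, 0]
    - [0.596, 0, 0, 0, 0, 0, 0]

```text
time_s: 23.1
position: [0.474, -0.0959, 0.0162]
tcp_rot: [[-0.997, 0.076, -0.001], [0.076, 0.997, 0.0], [0.001, 0.0, -1.0]]
force: [0.7, 0.1, -4.2]
opening: 0.402
```

```bash
sed -i 's/300:345/290:345/' m.py; python3 m.py 4
python3 - <<'E'
from h import *
t=bot.capture("side")
cv2.imwrite("pics/s4c.png",cv2.resize(t[130:280,230:430],(800,600),interpolation=cv2.INTER_CUBIC))
E
```

```text
open 0.4056+-0.0009 F [-0.1  -0.38 -3.76] M [-0.011  0.049 -0.028] pot px 303.79 223.71 t 23.3 [ 0.474  -0.0958  0.0162]
```

View pics/s4c.png

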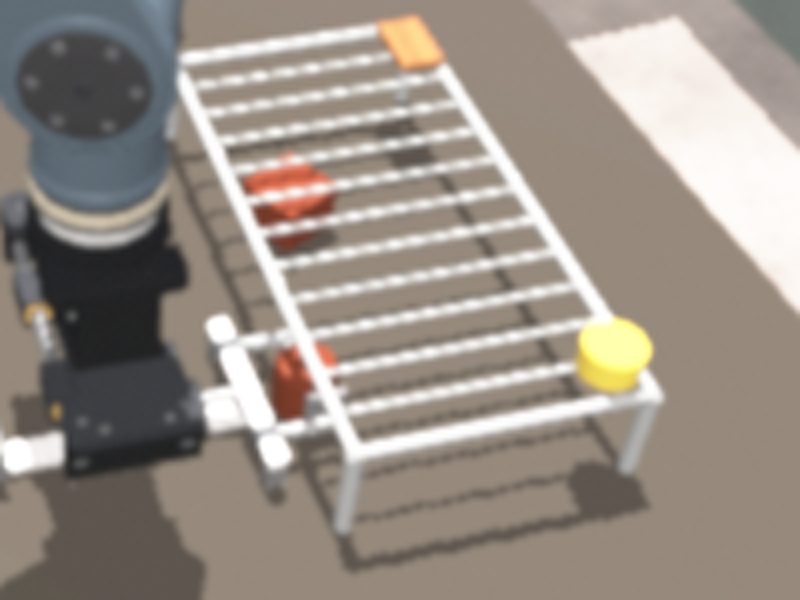

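Side crop: the pot at (305,380) is upright and coming out with the jaws. I'll keep pulling.

play_rows:
  targets:
    - [0.596, -0.002, 0.0001, 0, 0, 0, 0]
    - [0.596, -0.004, 0.0002, 0, 0, 0, 0]
    - [0.596, -0.006, 0.0004, 0, 0, 0, 0]
    - [0.596, -0.008, 0.0005, 0, 0, 0, 0]
    - [0.596, -0.008, 0.0005, 0, 0, 0, 0]
    - [0.596, -0.008, 0.0005, 0, 0, 0, 0]
    - [0.596, -0.008, 0.0005, 0, 0, 0, 0]
    - [0.596, -0.008, 0.0005, 0, 0, 0, 0]
    - [0.596, -0.006, 0.0004, 0, 0, 0, 0]
    - [0.596, -0.004, 0.0002, 0, 0, 0, 0]
    - [0.596, -0.002, 0.0001, 0, 0, 0, 0]
    - [0.596, 0, 0, 0, 0, 0, 0]

```text
time_s: 24.85
position: [0.4102, -0.092, 0.0162]
tcp_rot: [[-0.997, 0.076, -0.001], [0.076, 0.997, 0.0], [0.001, 0.0, -1.0]]
force: [1.1, -0.4, -4.0]
opening: 0.409
```

play_rows:
  targets:
    - [0.596, 0, 0, 0, 0, 0, 0]
    - [0.596, 0, 0, 0, 0, 0, 0]
    - [0.596, 0, 0, 0, 0, 0, 0]

```text
time_s: 25.22
position: [0.4102, -0.092, 0.0162]
tcp_rot: [[-0.997, 0.076, -0.001], [0.076, 0.997, 0.0], [0.001, 0.0, -1.0]]
force: [-0.0, -0.8, -4.1]
opening: 0.407
```

```bash
python3 r.py
python3 - <<'E'
from h import *
t=bot.capture("side")
cv2.imwrite("pics/s5c.png",cv2.resize(t[130:280,200:400],(800,600),interpolation=cv2.INTER_CUBIC))
w=t[...,2].astype(float)-(t[...,1].astype(float)+t[...,0])/2;m=(w>25);m[:207]=0;m[245:]=0;m[:,:260]=0;m[:,345:]=0
v,u=np.nonzero(m);print(u.mean(),v.mean(),u.min(),u.max(),v.min(),v.max(),onz("side",u.mean(),v.mean(),.02))
E
```

```text
0.40721 [-0.03 -0.85 -4.09] [-0.031  0.103 -0.066] [ 0.4102 -0.092   0.0162] 25.225
279.6875 228.09926470588235 272 289 219 239 [ 0.54330559 -0.09099841  0.02      ]
```

View pics/s5c.png

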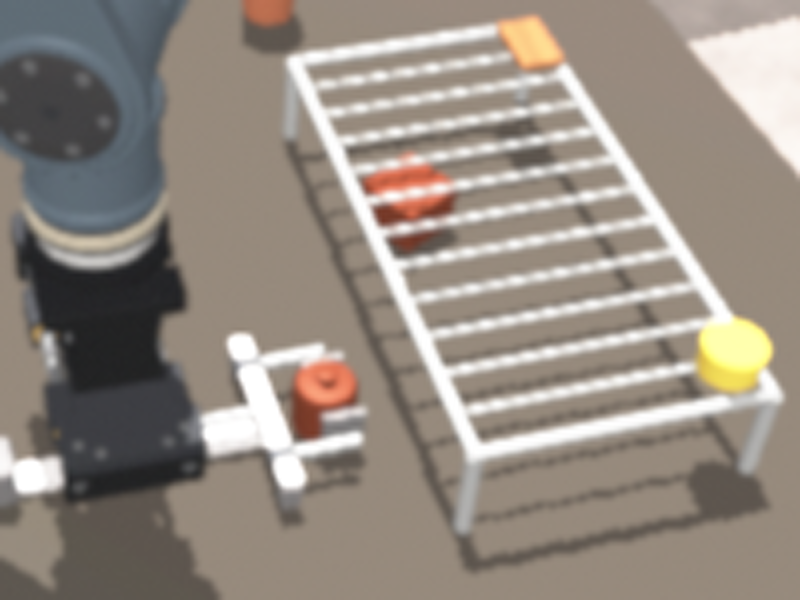

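Side crop: the pot at (325,398) is upright and well in front of the rack. Next I'll ease the jaws, set the reacher down, open and lift away.

play_rows:
  targets:
    - [0.585, 0, 0, 0, 0, 0, 0]
    - [0.57, 0, 0, 0, 0, 0, 0]
    - [0.55, 0, 0, 0, 0, 0, 0]
    - [0.52, 0, 0, 0, 0, 0, 0]
    - [0.48, 0, 0, 0, 0, 0, 0]
    - [0.44, 0, 0, 0, 0, 0, 0]
    - [0.41, 0, 0, -0.0005, 0, 0, 0]
    - [0.41, 0, 0, -0.0005, 0, 0, 0]
    - [0.41, 0, 0, -0.0003, 0, 0, 0]
    - [0.41, 0, 0, 0, 0, 0, 0]

```text
time_s: 26.52
position: [0.4105, -0.0921, 0.015]
tcp_rot: [[-0.997, 0.076, 0.0], [0.076, 0.997, -0.0], [-0.0, -0.0, -1.0]]
force: [-1.1, -0.5, -2.0]
opening: 0.591
```

play_rows:
  targets:
    - [0.41, 0, 0, -0.0004, 0, 0, 0]
    - [0.38, 0, 0, 0, 0, 0, 0]
    - [0.35, 0, 0, 0, 0, 0, 0]
    - [0.32, 0, 0, 0, 0, 0, 0]
    - [0.2, 0, 0, 0, 0, 0, 0]
    - [0.0, 0, 0, 0, 0, 0, 0]
    - [0.0, 0, 0, 0, 0, 0, 0]
    - [0.0, 0, 0, 0, 0, 0, 0]

```text
time_s: 27.52
position: [0.4105, -0.0921, 0.0145]
tcp_rot: [[-0.997, 0.076, -0.0], [0.076, 0.997, 0.0], [0.0, 0.0, -1.0]]
force: [0.1, 0.1, -0.2]
opening: 0.979
```

play_rows:
  targets:
    - [0, 0, 0, 0.01, 0, 0, 0]
    - [0, 0, 0, 0.02, 0, 0, 0]
    - [0, 0, 0, 0.04, 0, 0, 0]
    - [0, 0, 0, 0.05, 0, 0, 0]
    - [0, 0, 0, 0.05, 0, 0, 0]
    - [0, 0, 0, 0.03, 0, 0, 0]
    - [0, 0, 0, 0, 0, 0, 0]
    - [0, 0, 0, 0, 0, 0, 0]

```text
time_s: 28.52
position: [0.4096, -0.0917, 0.2142]
tcp_rot: [[-0.997, 0.076, -0.001], [0.076, 0.997, 0.001], [0.001, 0.0, -1.0]]
force: [0.2, -0.7, -0.2]
opening: 1.0
```

```bash
python3 r.py
python3 - <<'E'
from h import *
t=bot.capture("side")
cv2.imwrite("pics/s6c.png",cv2.resize(t[120:300,160:400],(800,600),interpolation=cv2.INTER_CUBIC))
E
```

```text
0.99957 [ 0.16 -0.74 -0.15] [ 0.019  0.006 -0.001] [ 0.4096 -0.0917  0.2142] 28.525
```

View pics/s6c.png

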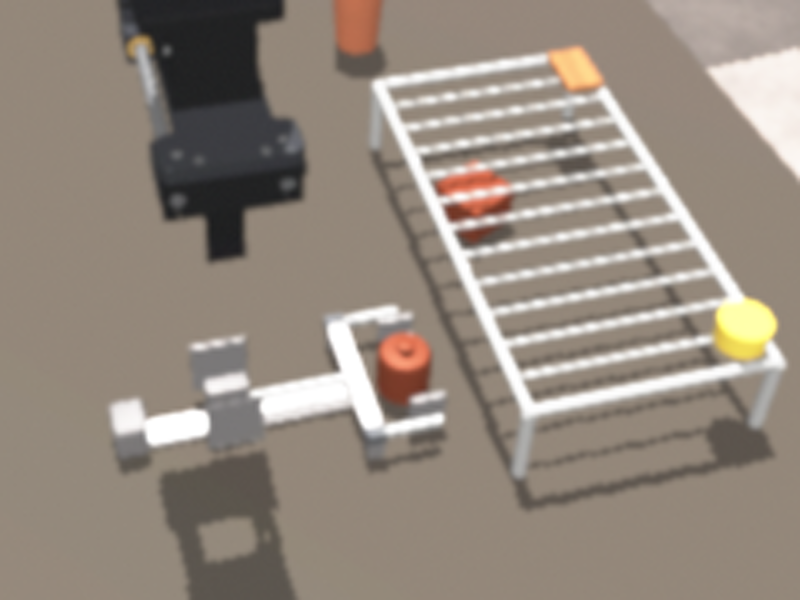

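The reacher is lying flat with its jaws open, the pot stands upright clear of both pads at (404,368), and the box hasn't moved. Handing in.

```bash
python3 -c "
from rig import bot
print(bot.hand_in())"
```

```text
the job is handed in; nothing more can be done
None
```

The pot is out from under the rack, released and standing upright on the open bench. The job is handed in, but it reported no verdict. The clock read about 28.5 s of the 72 s.

**Finding the grip:** I took the reacher by its trigger plates and put its mouth around the pot under the rack. I then closed it in small steps, testing each with a 6 mm push or pull. The pot first moved with the jaws at closure 0.59 and had not at 0.585. I closed slightly further, to 0.596, before pulling. I estimate that put about 2 N on each jaw, because nothing measured it directly.

**Drawing it out:** The pot followed the jaws out and stayed upright. By my estimate from the side camera and the pull distance, its axis stopped about 45 mm in front of the rack's front edge.

**Final state:** I eased the jaws, set the reacher down, opened the gripper and rose about 200 mm.
- **Pot:** the last picture shows it upright with clear gaps to both pads.
- **Reacher:** it lies flat on the bench, and the force reading is back to about zero.
- **Other things:** the box looks unmoved. I did not look again specifically at the brush jar, disc stack or knife, but nothing came near them.

**Measurement disagreements:**
- The two fixed cameras gave pot positions up to about 6 mm apart. I used a value between them, which the clearance between the jaws covered.
- The finger-opening reading was too noisy to show the pinch, so the closure rests on the drag test.

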